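Counter-hold a stud rectifier behind its heat-sink bracket

TASK

The nut driver on the robot's side of the heat-sink bracket is slowly running up the nut, but the stud rectifier just turns round with it. Pull the orange clip-on touch guard straight up off the bracket and set it down upright on the blue mat without dropping it; then reach down into the narrow gap behind the bracket, grip the rectifier by its copper hexagon (do not press on its brittle white ceramic neck) and hold it so that it stops turning. Finish while still gripping it, so that the nut can go on tightening, and leave the other things on the bench where they are.

Things in the scene. Friction and masses are not known exactly. Their poses are not given: they have to be found in the camera images.
- unit: Open power-supply chassis on a dark steel plate, fixed to the bench. Origin: at bench level under the middle of its upright aluminium heat-sink bracket; x points through the bracket from the nut driver (robot's side) into the gap behind it, y along the bracket, z up. Bracket: 6 mm thick (x +-3), 120 mm wide (y +-60), top edge 98 mm above the bench. Chassis x -32 to 128, y +-85 mm, its floor 10 mm up.
- gap (a point): Middle of the gap behind the bracket, level with the bracket's top (unit x 28, y 0, z 98 mm). The gap is 50 mm wide (unit x 3 to 53) between the bracket and the transformer, open above (once the guard is off) and to both sides. The rectifier sticks out into it from the bracket, up to unit x 44. Two brass standoffs, 8 mm thick, tops 80 mm above the bench, stand at unit x 47.5, y +-57.
- transformer (a point): Top centre of the transformer core (unit x 86, z 80 mm). Core unit x 68 to 104, y +-42 mm; its coil, lower (top 66 mm above the bench), spans x 54 to 118, y +-25. Beside it, at unit x 98, y +-64 mm, two capacitors of 28 mm diameter, tops 56 mm above the bench.
- nut_driver (a point): Top of the turning steel socket (28 mm thick, unit x -40 to -4) that covers the nut on the bracket's front: unit x -22, z 80 mm. The electric nut driver that turns it lies behind it along the unit's x axis in a blue cradle, unit x -250 to -60, 56 mm wide, top at most 92 mm above the bench.
- guard: Orange clip-on touch guard, open below, about 140 g, clipped over the bracket's top. Origin: underside of the roof, over the bracket's mid-plane while clipped on; axes then as the unit's. Roof 3 mm thick, x -14 to 50, y +-67 mm; end walls at y +-63 reach 28 mm below the origin and it stands on these. Spring balls at the bracket's side edges hold it: a straight pull up of about 8 to 14 N frees it; clear 30 mm up.
- guard_grip (a point): Grip point in the guard's pull tab, 11 mm below the tab's top and 23 mm above the roof's upper face. The tab stands up from the roof: 12 mm thick along the guard's y, 40 mm long along its x, 34 mm high. In the guard's frame the point is at x 10, y 0, z 26 mm.
- stud (a joint): Angle of the rectifier about the unit's x axis, rad, growing: unless held it turns at about 0.28 rad/s, driven by a torque of about 0.15 N m. At 0 and every multiple of pi/3 (60 degrees) two flats of the hexagon stand upright, facing the unit's +y and -y; midway between, two corners do.
- hex_base: Copper hexagon of the stud rectifier (its bolt head): 27 mm across flats, 31 across corners, 14 mm thick along its x axis, the turning axis, parallel to unit x. Origin: its centre, 66 mm above the bench, 13 mm behind the bracket's mid-plane (spans unit x 6 to 20; a 26 mm round washer before it). Turns with joint stud. Fingers 22 mm wide centred at unit x 17 to 22 clear the bracket and hold it.
- neck (a point): Brittle white ceramic neck of the rectifier, 20 mm in diameter, 16 mm long, with a 7 mm terminal pin 8 mm long at its end; origin: centre of the neck, on the axis 15 mm behind the hexagon's centre (unit x 28 mm). Turns with the hexagon.
- mat: Blue mat, 200 by 200 mm, 3 mm thick, fixed on the bench to the left or the right of the unit; origin: centre of its underside, x and y along its sides.
- meter: Bystander: yellow handheld meter lying on the bench beyond the mat, 85 x 160 x 32 mm; origin: centre of its underside.
- spool: Bystander: red spool, 48 mm diameter, 38 mm high, upright in the grey tray; origin: centre of its underside.
- capacitor: Bystander: blue capacitor can, 35 mm diameter, 50 mm high, upright in the grey tray; origin: centre of its underside.
- driver: Bystander: screwdriver lying on the bench beyond the grey tray.
- tray: Grey parts tray, 170 x 150 x 30 mm, fixed on the bench on the side of the unit away from the mat; origin: centre of its underside.
Not all that is in view belongs to the job. Of the things shaped like the guard, the orange one is meant.

How it is judged (in metres and radians):
On the way, in this order (a step that is already met when the one before it is completed fails the run):
1. the guard is pulled up clear of the bracket (z of guard in the frame of unit above 0.128 m and contact force between the fingers and guard above 1 N), for 0.1 s.
2. the guard stands released on the mat (x of guard_grip in the frame of mat between -0.105 and 0.105 m and y of guard_grip in the frame of mat between -0.105 and 0.105 m and height (world z) of guard below 0.036 m and angle between guard's own z axis and vertical below 0.15 rad and contact force between the fingers and guard below 0.2 N and linear speed of guard below 0.03 m/s), for 0.2 s.
3. the rectifier is gripped by its hexagon and stands still (velocity of joint stud between -0.03 and 0.03 rad/s and contact force between the fingers and hex_base above 8 N and distance between the grasp point and hex_base below 0.025 m), for 0.5 s.
At the end, for the whole second after the job is handed in: Fingers grip the hexagon (over 8 N, grasp point within 25 mm of its centre) and it stands still (under 0.03 rad/s); the guard stands upright (0.15 rad), released, at rest on the mat (tab within 105 mm of its centre along each side); bystanders within 20 mm of their starts (all of step 2 and all of step 3 and contact force between guard and hex_base below 0.2 N and contact force between the fingers and hex_base_c4 below 8 N and distance of each of meter, spool, capacitor, driver from where it was at the start of the episode below 0.02 m); the arm keeps its last pose, push and grip.
It fails at once if the guard is dropped or flung (moving faster than 0.7 m/s out of the fingers, a fall of about 25 mm) (contact force between the fingers and guard below 0.05 N and linear speed of guard above 0.7 m/s).
It fails at once if the ceramic neck is pressed with more than 8 N (contact force between anything else and hex_base_c4 above 8 N).
It fails at once if a bystander is moved more than 20 mm (distance of any of meter, spool, capacitor, driver from where it was at the start of the episode above 0.02 m).
It also fails if it takes over 54 s, if anything falls off the work surface, if the arm or the gripper's body presses on something with over 40 N, if the wrist force passes 120 N, or if a joint passes its speed limit or range.

ROBOT

A 7-joint arm with a two-finger parallel gripper is mounted at the origin on the work surface. World frame = base frame: x ahead of the robot, y to its left, z up, the work surface at z = 0. Lengths are in m, angles in degrees, forces in N, time in s.
With the tool pointing down it reaches from about 0.4 to 0.85 m from the base axis. Payload 6.9 kg.
Tool frame: the origin (TCP) lies at the very end of the fingers, on their centre line; the grasp point (between the pads) lies 19 mm behind it (ctrl.grip_point_offset is the distance from the TCP to the grasp point, in m); z points along the fingers, y is the direction in which the jaws open and shut (so a half turn about z gives the same grasp; the last joint's range is limited). The gripper opens to 85 mm and grips with 20 to 120 N. Pads are 22 mm wide; open, the fingers measure 114 mm over their backs; the gripper's body (76 mm by 85 mm) begins 54 mm behind the grasp point. The pads swing forward as they close: fully open they stand 13 mm farther back than shut.
Start: joints at [-60.304, 29.078, -13.613, 85.955, 7.202, 65.827, -8.869], TCP at [0.251, 0.572, 0.231] pointing down, gripper open.
Joint ranges: [-176.47, 176.47], [-13.61, 117.27], [-81.72, 77.17], [0.22, 143.17], [-87.28, 267.28], [10, 112.55], [-165.47, 165.47]. Speed limits (degrees/s): [136.94, 136.94, 180, 180, 180, 180, 180].

INTERFACE

Orientations are given as a 3x3 rotation matrix whose columns are the frame's x, y, z axes.
In Python, from cell import telemetry, viewer, ctrl gives the robot as it stands. The module is installed in compiled form; this text tells all that it offers.
- The arm moves only by the shell command python3 -m inch 'ROWS' [FORCE]. ROWS is JSON, a list of rows, each a list of 7 numbers: the shift along the tool's x, y, z in mm, then the turn, a rotation vector about the tool's x, y, z in rad, then the opening in per cent of the stroke, from 0 (shut) to 100 (fully open). A call has exactly 10 rows; each row is the pose to reach, as a shift and turn from the pose commanded when the call began, along the tool's axes at that moment; what a row does not reach only later rows make up. A row lasts 1/10 s, in which the tool goes at most 50 mm and 8.59 degrees, less where a joint would pass 70% of its speed; a pose out of reach is approached as far as the arm can. A call with a gripper value outside its range is refused whole. The fingers move at their own pace and stop on an object; FORCE is the grip in N (left out, the last holds). Time passes only in rows, so rows that repeat a pose let the fingers close, or fill a call up. It gives the time, the measured TCP pose, the force and the opening at its end, in the units of the state.
- telemetry.observe(): the state, without advancing time (a new reading comes with each control period).
- viewer.snapshot(name): name is "side" or "top"; returns a dict with "frame" (420x560x3 uint8, red, green, blue), "fx", "fy", "cx", "cy" (pixels), "rvec" (rotation vector, rad) and "tvec" (3), from world to camera coordinates, as OpenCV has them. Camera axes: x right, y down, z forward; pixel columns grow to the right and rows downward; lengths in m; the calibration is good to about 2 mm. A picture is of the moment at which its call begins. There is no depth.
- ctrl.sign_off(): hands the job in, once; it reports no verdict.
The state is a dict: "time": time; "joint_positions": joint angles; "qvel": joint speeds; "tau": joint torques, N m; "position": TCP position; "tool_rot": TCP orientation; "ft_force": force on the tool from outside, world axes, zero at the start; "moment": the same for the moment, N m; "finger_gap": finger opening in m.
Only numpy, scipy, OpenCV 4.12 (cv2) and the standard library are available. Lean on these libraries where they do the work, as an engineer would, in place of code of your own. Each camera call takes 0.05 s, during which the arm holds its last target. There are 200 camera calls.

## Working session

There is one attempt and no reset: what is moved stays moved. The work goes in short steps, Python scripts to look and compute and a shell command to move; the robot and the scene stay as the last step left them, time stands still between calls to the robot, and variables do not carry over. Pictures are saved under pics/ and viewed, about 8 in all and at most 12, crops included, and the job is handed in when it is done.

```bash
mkdir -p pics; cat > h.py <<'E'
import cv2, numpy as np
from cell import telemetry, viewer, ctrl
def snap(n, save):
    s=viewer.snapshot(n); cv2.imwrite('pics/'+save+'.png', s['frame'][:,:,::-1]); np.save('pics/'+save+'.npy', s, allow_pickle=True); return s
def load(save): return np.load('pics/'+save+'.npy',allow_pickle=True).item()
def ray(s,u,v):
    R=cv2.Rodrigues(np.array(s['rvec'],float))[0]; t=np.array(s['tvec'],float).ravel()
    d=R.T@np.array([(u-s['cx'])/s['fx'],(v-s['cy'])/s['fy'],1]); return -R.T@t,d
def onz(s,u,v,z):
    o,d=ray(s,u,v); return o+d*(z-o[2])/d[2]
def proj(s,P):
    K=np.array([[s['fx'],0,s['cx']],[0,s['fy'],s['cy']],[0,0,1.]])
    return cv2.projectPoints(np.array(P,float).reshape(-1,1,3),np.array(s['rvec'],float),np.array(s['tvec'],float),K,None)[0].reshape(-1,2)
E
python3 - <<'E'
from h import *
a=snap('top','top0'); b=snap('side','side0')
cv2.imwrite('pics/both0.png',cv2.resize(np.vstack([a['frame'],b['frame']])[:,:,::-1],(400,600)))
for s in(a,b): print(ray(s,s['cx'],s['cy']),s['fx'],s['cx'],s['cy'])
o=telemetry.observe(); print(o['time'],o['position'],o['tool_rot'],o['finger_gap'])
E
```

```text
(array([0.29108376, 0.00866127, 1.56456756]), array([ 0.15423329, -0.00415501, -0.98802572])) 516.9453631066473 290.92425692198077 206.0429876547062
(array([0.43601401, 1.33085659, 0.87407611]), array([ 0.04618862, -0.86780567, -0.49475239])) 536.9420720332453 277.7084276049161 209.58216400551873
0.1 [0.25060856 0.57206912 0.23051719] [[-9.16026539e-01  4.01117203e-01 -6.07616041e-04]
 [ 4.01117662e-01  9.16025372e-01 -1.46285997e-03]
 [-3.01865884e-05 -1.58374408e-03 -9.99998745e-01]] 0.08549027775421097
```

View pics/top0.png

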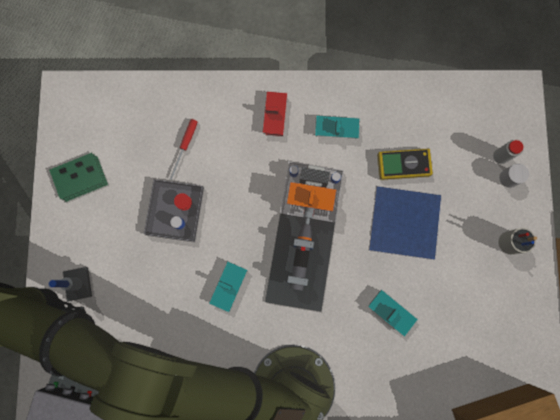

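View pics/side0.png

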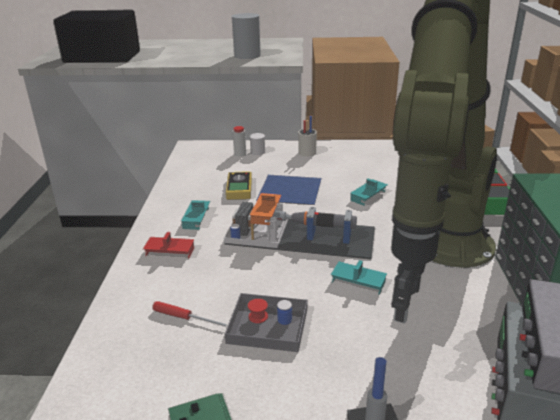

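Top view: the orange guard at (312,195) sits on the bracket in the chassis, the mat is at (405,222), and the meter at (405,164). The tray is at (174,210). Things shaped like the guard are red (275,113), teal (337,127), (228,286) and (392,312), and orange (312,195). Only the one at (312,195) is orange and on the bracket. I'll confirm that in an enlarged crop.

```bash
python3 - <<'E'
from h import *
def meas(n,lo,hi,z,box):
    s=load(n); hsv=cv2.cvtColor(s['frame'],cv2.COLOR_RGB2HSV); m=cv2.inRange(hsv,lo,hi)
    k=np.zeros_like(m); x0,y0,x1,y1=box; k[y0:y1,x0:x1]=m[y0:y1,x0:x1]
    c=max(cv2.findContours(k,0,1)[0],key=cv2.contourArea)
    P=np.array([onz(s,*p[0],z)[:2] for p in c],np.float32)
    r=cv2.minAreaRect(P); print(n,cv2.contourArea(c),cv2.boundingRect(c),'center',r[0],r[1],r[2]); return P
meas('top0',(5,150,120),(18,255,255),.101,(280,170,345,220))
meas('top0',(105,100,40),(125,255,255),.003,(360,180,450,265))
a=load('top0')['frame'][150:320,255:355]; b=load('side0')['frame'][180:260,210:390]
cv2.imwrite('pics/crop0.png',np.hstack([cv2.resize(a,(353,600),interpolation=2),cv2.resize(b,(440,196),interpolation=2) if 0 else np.vstack([cv2.resize(b,(440,196),interpolation=2),np.zeros((404,440,3),np.uint8)])])[:,:,::-1])
E
```

```text
top0 924.0 (287, 183, 49, 28) center (0.5485146045684814, -0.055645525455474854) (0.13162951171398163, 0.06482847034931183) 80.32046508789062
top0 3889.0 (370, 187, 70, 72) center (0.4853052794933319, -0.3456811010837555) (0.19398371875286102, 0.1936560869216919) 81.87332153320312
```

View pics/crop0.png

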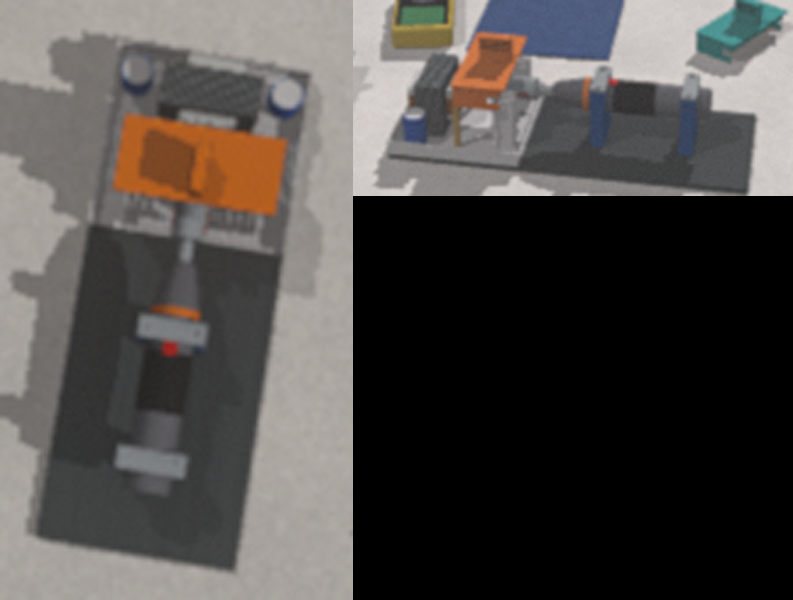

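The crop confirms it: the orange guard at (312,195) straddles the bracket, with its tab upright. The measured roof is 132 x 65 mm (nominal 134 x 64) and the mat 194 x 194 mm, so both agree. Next I'll compute the move above the tab.

```bash
cat >> h.py <<'E'
YAW=np.radians(-9.7); C,S=np.cos(YAW),np.sin(YAW); UR=np.array([[C,-S,0],[S,C,0],[0,0,1]])
UO=np.array([.5485,-.0556,0])-UR@[.018,0,0]
MAT=np.array([.4853,-.3457,0])
RT=UR@np.diag([-1.,1,-1])   # tool down, jaws along unit y
def go(p,R=RT):
    o=telemetry.observe(); T=np.array(o['tool_rot']); d=T.T@(np.array(p)-o['position'])
    print('shift mm',(d*1000).round(1),'rot',cv2.Rodrigues(T.T@R)[0].ravel().round(3),'t',round(o['time'],2),'pos',np.round(o['position'],4),'unit',(UR.T@(o['position']-UO)*1000).round(1),'F',np.round(o['ft_force'],1),'gap',round(o['finger_gap']*1000,1))
E
python3 -c "
from h import *
print(UO); go(UO+UR@[.010,0,.180])"
```

```text
[ 0.53075734 -0.05256719  0.        ]
shift mm [-516.9 -457.3   51.3] rot [-0.002 -0.    -0.243] t 0.1 pos [0.2506 0.5721 0.2305] unit [-381.4  568.5  230.5] F [0.3 0.4 0.2] gap 85.5
```

```bash
python3 -m inch '[[-35,-31,0,0,0,0,100],[-72,-64,0,0,0,-0.05,100],[-108,-96,0,0,0,-0.1,100],[-145,-128,0,0,0,-0.15,100],[-181,-160,0,0,0,-0.2,100],[-218,-192,0,-0.002,0,-0.243,100],[-254,-224,0,-0.002,0,-0.243,100],[-290,-257,0,-0.002,0,-0.243,100],[-326,-289,0,-0.002,0,-0.243,100],[-362,-321,0,-0.002,0,-0.243,100]]'; python3 -c "
from h import *
go(UO+UR@[.010,0,.180])"
```

```text
time: 1.1
position: [0.4538, 0.1312, 0.2312]
tool_rot: [[-0.986, 0.169, 0.0], [0.169, 0.986, 0.002], [-0.0, 0.002, -1.0]]
ft_force: [0.2, 1.7, 0.9]
finger_gap: 0.0853
shift mm [-116.9 -168.3   50.9] rot [ 0.002  0.    -0.   ] t 1.1 pos [0.4538 0.1312 0.2312] unit [-106.8  168.2  231.2] F [0.2 1.7 0.9] gap 85.3
```

```bash
python3 -m inch '[[-25,-36,0,0,0,0,100],[-50,-72,5,0,0,0,100],[-75,-108,15,0,0,0,100],[-98,-142,25,0,0,0,100],[-112,-162,35,0,0,0,100],[-117,-169,45,0,0,0,100],[-117,-169,50,0,0,0,100],[-117,-169,50,0,0,0,100],[-117,-169,50,0,0,0,100],[-117,-169,50,0,0,0,100]]'; python3 - <<'E'
from h import *
go(UO+UR@[.010,0,.108])
s=snap('side','side1'); t=snap('top','top1')
f=cv2.resize(s['frame'][150:260,190:340],(800,587),interpolation=2)
cv2.imwrite('pics/c1.png',f[:,:,::-1])
# predicted tab corners, side view
P=[UO+UR@[x,y,z] for x in(-.01,.03) for y in(-.006,.006) for z in(.101,.135)]
print(((proj(s,P)-[190,150])*800/150).round(0).tolist())
E
```

```text
time: 2.1
position: [0.5404, -0.0515, 0.1816]
tool_rot: [[-0.986, 0.167, 0.001], [0.167, 0.986, 0.002], [-0.001, 0.002, -1.0]]
ft_force: [-0.0, -0.6, 0.5]
finger_gap: 0.0854
shift mm [-0.6 -2.8 73.6] rot [0.002 0.001 0.002] t 2.1 pos [ 0.5404 -0.0515  0.1816] unit [  9.3   2.6 181.6] F [-0.  -0.6  0.5] gap 85.4
[[449.0, 289.0], [448.0, 235.0], [444.0, 300.0], [443.0, 246.0], [379.0, 284.0], [377.0, 230.0], [374.0, 294.0], [372.0, 240.0]]
```

View pics/c1.png

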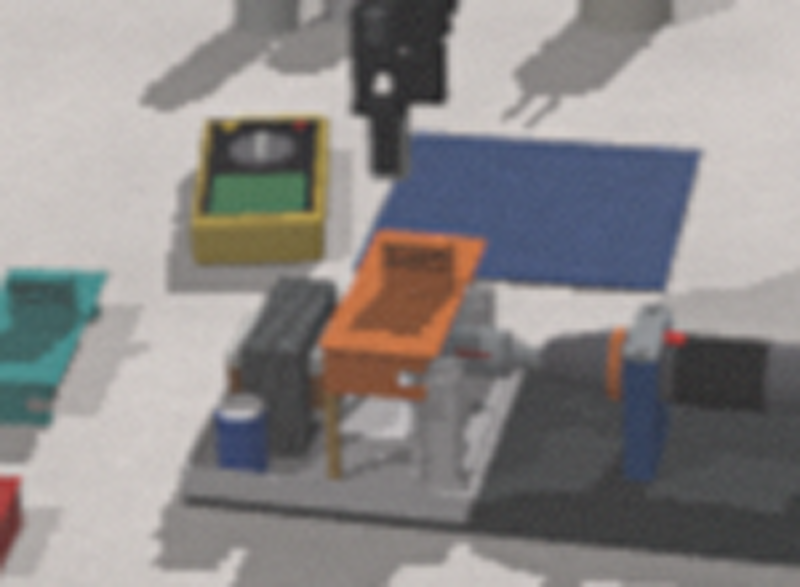

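The crop shows the orange tab face at about x 385–455, y 240–285, with the fingertip end above it at (390,178). The prediction was x 374–444, so I'll compare roof corners and fingertip in numbers.

```bash
python3 - <<'E'
from h import *
for n in('side1','side0','top0'):
    s=load(n); hsv=cv2.cvtColor(s['frame'],cv2.COLOR_RGB2HSV); m=cv2.inRange(hsv,(4,150,70),(18,255,255))
    if n[0]=='s': m[:185]=0;m[225:]=0; m[:,:245]=0; m[:,290:]=0
    else: m[:170]=0;m[220:]=0;m[:,:280]=0;m[:,345:]=0
    c=max(cv2.findContours(m,0,1)[0],key=cv2.contourArea)
    print(n,cv2.approxPolyDP(c,2.5,True).reshape(-1,2).tolist())
    for nm,P in(('roof',[[x,y,.101] for x,y in((-.014,-.067),(-.014,.067),(.05,.067),(.05,-.067))]),('tabtop',[[x,y,.135] for x,y in((-.01,-.006),(-.01,.006),(.03,.006),(.03,-.006))])):
        print(nm,proj(s,[UO+UR@p for p in P]).round(1).tolist())
s=load('side1'); o=telemetry.observe(); T=np.array(o['tool_rot'])
# near finger tip (y + ~43..57), 13 mm farther back
print('tip',((proj(s,[o['position']+T@[x,.05,-.013] for x in(-.011,.011)])-[190,150])*5.333).round())
E
```

```text
side1 [[278, 195], [261, 194], [251, 214], [270, 216]]
roof [[279.8, 194.8], [270.1, 216.7], [248.3, 214.7], [259.4, 193.2]]
tabtop [[273.9, 194.1], [273.0, 196.1], [259.7, 195.0], [260.7, 193.1]]
side0 [[261, 194], [251, 214], [270, 216], [279, 196]]
roof [[279.8, 194.8], [270.1, 216.7], [248.3, 214.7], [259.4, 193.2]]
tabtop [[273.9, 194.1], [273.0, 196.1], [259.7, 195.0], [260.7, 193.1]]
top0 [[290, 184], [288, 203], [332, 210], [335, 190]]
roof [[332.4, 210.8], [286.3, 203.1], [290.0, 181.5], [335.9, 189.1]]
tabtop [[312.1, 204.0], [307.9, 203.3], [310.2, 189.5], [314.4, 190.2]]
tip [[364. 182.]
 [405. 185.]]
```

```bash
python3 -c "
from h import *
go(UO+UR@[.009,0,.108])"
```

```text
shift mm [ 0.6 -2.3 73.6] rot [0.002 0.001 0.001] t 2.2 pos [ 0.5404 -0.0521  0.1816] unit [  9.5   2.1 181.6] F [ 0.5 -0.2  0. ] gap 85.3
```

```bash
python3 -m inch '[[0,-1,10,0,0,0,100],[0,-1,22,0,0,0,100],[0,-1,35,0,0,0,100],[0,-1,48,0,0,0,100],[0,-1,60,0,0,0,100],[0,-1,68,0,0,0,100],[0,-1,73,0,0,0,100],[0,-1,73,0,0,0,100],[0,-1,73,0,0,0,100],[0,-1,73,0,0,0,100]]'; python3 -c "
from h import *
go(UO+UR@[.009,0,.108])"
```

```text
time: 3.2
position: [0.5406, -0.0539, 0.1085]
tool_rot: [[-0.986, 0.169, 0.002], [0.169, 0.986, 0.002], [-0.001, 0.002, -1.0]]
ft_force: [-0.1, -0.2, 0.1]
finger_gap: 0.0855
shift mm [ 0.9 -0.3  0.5] rot [ 0.002  0.001 -0.001] t 3.2 pos [ 0.5406 -0.0539  0.1085] unit [  9.9   0.3 108.5] F [-0.1 -0.2  0.1] gap 85.5
```

Aligned. Now I'll close on the tab at 40 N.

```bash
python3 -m inch '[[0,0,0,0,0,0,0],[0,0,0,0,0,0,0],[0,0,0,0,0,0,0],[0,0,0,0,0,0,0],[0,0,0,0,0,0,0],[0,0,0,0,0,0,0],[0,0,0,0,0,0,0],[0,0,0,0,0,0,0],[0,0,0,0,0,0,0],[0,0,0,0,0,0,0]]' 50; python3 -c "
from h import *
go(UO+UR@[.009,0,.108])"
```

```text
time: 4.2
position: [0.5405, -0.0536, 0.1082]
tool_rot: [[-0.986, 0.169, 0.001], [0.169, 0.986, 0.002], [-0.001, 0.002, -1.0]]
ft_force: [-0.0, 1.8, 2.8]
finger_gap: 0.0114
shift mm [ 0.8 -0.7  0.2] rot [ 0.002  0.001 -0.   ] t 4.2 pos [ 0.5405 -0.0536  0.1082] unit [  9.8   0.7 108.2] F [-0.   1.8  2.8] gap 11.4
```

```bash
python3 -m inch '[[0,0,-3,0,0,0,0],[0,0,-6,0,0,0,0],[0,0,-10,0,0,0,0],[0,0,-15,0,0,0,0],[0,0,-22,0,0,0,0],[0,0,-30,0,0,0,0],[0,0,-40,0,0,0,0],[0,0,-52,0,0,0,0],[0,0,-64,0,0,0,0],[0,0,-74,0,0,0,0]]'; python3 - <<'E'
from h import *
go(np.r_[MAT[:2],.18]); s=snap('side','side2')
cv2.imwrite('pics/c2.png',cv2.resize(s['frame'][130:260,190:360],(784,600),interpolation=2)[:,:,::-1])
E
```

```text
time: 5.2
position: [0.5404, -0.0541, 0.1835]
tool_rot: [[-0.986, 0.169, 0.002], [0.169, 0.986, 0.002], [-0.001, 0.002, -1.0]]
ft_force: [-0.2, -0.3, -1.8]
finger_gap: 0.011
shift mm [   5.1 -296.7    2.9] rot [ 0.002  0.001 -0.001] t 5.2 pos [ 0.5404 -0.0541  0.1835] unit [9.800e+00 1.000e-01 1.835e+02] F [-0.2 -0.3 -1.8] gap 11.0
```

View pics/c2.png

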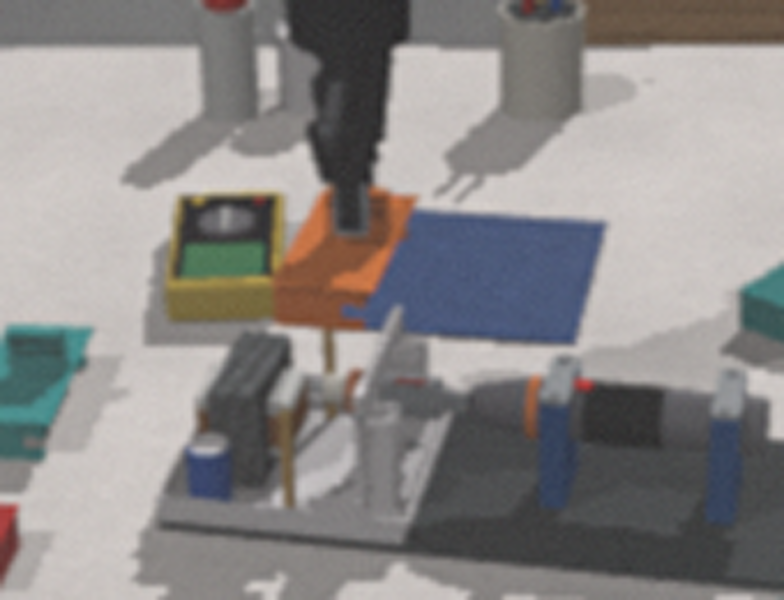

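The guard is held level by its tab and is about 75 mm up, clear of the bracket top at (400,310). The copper hexagon is visible at (352,385) behind the bracket. I'll carry the guard over the mat next.

```bash
python3 -m inch '[[0,-12,0,0,0,0,0],[1,-38,0,0,0,0,0],[2,-75,0,0,0,0,0],[3,-115,0,0,0,0,0],[4,-155,0,0,0,0,0],[5,-195,10,0,0,0,0],[5,-235,25,0,0,0,0],[5,-270,45,0,0,0,0],[5,-290,65,0,0,0,0],[5,-297,80,0,0,0,0]]' && python3 -m inch '[[0,0,10,0,0,0,0],[0,0,22,0,0,0,0],[0,0,33,0,0,0,0],[0,0,42,0,0,0,0],[0,0,48,0,0,0,0],[0,0,52,0,0,0,0],[0,0,55,0,0,0,0],[0,0,57,0,0,0,0],[0,0,57,0,0,0,0],[0,0,57,0,0,0,0]]'; python3 - <<'E'
from h import *
go(np.r_[MAT[:2],.0415])
E
```

```text
time: 6.25
position: [0.4824, -0.3493, 0.0993]
tool_rot: [[-0.985, 0.174, -0.002], [0.174, 0.985, 0.001], [0.002, 0.001, -1.0]]
ft_force: [0.6, -0.3, -1.4]
finger_gap: 0.0108
time: 7.25
position: [0.4852, -0.3458, 0.0446]
tool_rot: [[-0.986, 0.169, 0.001], [0.169, 0.986, 0.002], [-0.001, 0.002, -1.0]]
ft_force: [-0.3, -0.1, -3.1]
finger_gap: 0.0113
shift mm [-0.1  0.1  3.1] rot [ 0.002  0.001 -0.001] t 7.25 pos [ 0.4852 -0.3458  0.0446] unit [   4.5 -296.7   44.6] F [-0.3 -0.1 -3.1] gap 11.3
```

```bash
python3 -m inch '[[0,0,0.5,0,0,0,0],[0,0,1,0,0,0,0],[0,0,1.5,0,0,0,0],[0,0,2,0,0,0,0],[0,0,2.5,0,0,0,0],[0,0,3,0,0,0,0],[0,0,3.5,0,0,0,0],[0,0,3.5,0,0,0,0],[0,0,3.5,0,0,0,0],[0,0,3.5,0,0,0,0]]'
```

```text
time: 8.25
position: [0.4852, -0.3456, 0.0412]
tool_rot: [[-0.986, 0.169, 0.001], [0.169, 0.986, 0.002], [-0.0, 0.002, -1.0]]
ft_force: [-1.3, 2.0, 5.6]
finger_gap: 0.011
```

Contact with the mat is felt (+5.6 N) at the expected height. I'll release and rise.

```bash
python3 -m inch '[[0,0,0,0,0,0,30],[0,0,0,0,0,0,60],[0,0,0,0,0,0,100],[0,0,0,0,0,0,100],[0,0,0,0,0,0,100],[0,0,0,0,0,0,100],[0,0,-10,0,0,0,100],[0,0,-30,0,0,0,100],[0,0,-60,0,0,0,100],[0,0,-100,0,0,0,100]]'; python3 - <<'E'
from h import *
s=snap('side','side3'); t=snap('top','top3'); go(UO+UR@[.019,0,.180])
f=np.hstack([cv2.resize(s['frame'][130:260,190:340],(450,390),interpolation=2),cv2.resize(t['frame'][145:275,280:400],(350,390),interpolation=2)])
cv2.imwrite('pics/c3.png',f[:,:,::-1])
# mask roof on mat
hsv=cv2.cvtColor(t['frame'],cv2.COLOR_RGB2HSV); m=cv2.inRange(hsv,(4,150,70),(18,255,255)); m[:,:360]=0; m[:180]=0; m[265:]=0
c=np.vstack([c for c in cv2.findContours(m,0,1)[0] if cv2.contourArea(c)>20]); P=np.array([onz(t,*p[0],.034)[:2] for p in c],np.float32); print(cv2.minAreaRect(P))
E
```

```text
time: 9.25
position: [0.4842, -0.3453, 0.1413]
tool_rot: [[-0.986, 0.169, -0.002], [0.169, 0.986, 0.003], [0.002, 0.003, -1.0]]
ft_force: [-0.1, -0.4, -0.2]
finger_gap: 0.0851
shift mm [-11.8 298.  -33.6] rot [-0.002  0.009 -0.001] t 9.35 pos [ 0.4877 -0.3476  0.1469] unit [   7.2 -298.1  146.9] F [0.3 0.4 0.3] gap 85.7
((0.4946858584880829, -0.34042418003082275), (0.11951267719268799, 0.06287060678005219), 80.11762237548828)
```

View pics/c3.png

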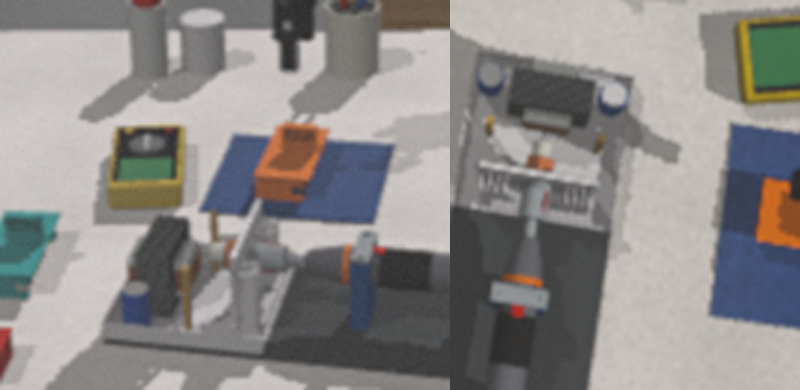

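Left half: the guard stands upright and released on the mat at (290,160). Right half (top view): the copper hexagon is at (541,163) behind the bracket, with the brass standoffs at (490,126) and (598,142). I'll refine the unit pose from these.

```bash
python3 - <<'E'
from h import *
t=load('top3'); hsv=cv2.cvtColor(t['frame'],cv2.COLOR_RGB2HSV)
m=cv2.inRange(hsv,(4,90,60),(28,255,255)); m[:175]=0;m[208:]=0;m[:,:285]=0;m[:,340:]=0
n,l,st,ce=cv2.connectedComponentsWithStats(m)
for i in range(1,n):
    if st[i][4]<3: continue
    w=onz(t,*ce[i],.08); print(st[i].tolist(),ce[i].round(1),'z.08 unit',(UR.T@(w-UO)*1000).round(1), hsv[l==i].mean(0).round())
print('pred standoffs',proj(t,[UO+UR@[.0475,.057,.08],UO+UR@[.0475,-.057,.08],UO+UR@[.013,0,.081],UO+UR@[0,.06,.098],UO+UR@[0,-.06,.098]]).round(1).tolist())
# bracket top edge: bright thin line; print grey profile down columns
g=cv2.cvtColor(t['frame'],cv2.COLOR_RGB2GRAY)
for u in(297,303,322,327): 
    col=g[190:215,u]; print(u,col.tolist(), 'pred row for mid', [round(float(proj(t,UO+UR@[0,y,.098])[0][1]),1) for y in np.linspace(.06,-.06,9) if abs(proj(t,UO+UR@[0,y,.098])[0][0]-u)<3.3])
E
```

```text
[293, 184, 2, 5, 8] [293.4 185.6] z.08 unit [43.7 55.9 80. ] [ 19. 119. 139.]
[330, 190, 3, 5, 6] [331.2 191.8] z.08 unit [ 44. -56.  80.] [ 18. 108. 103.]
[307, 197, 9, 5, 34] [310.6 198.9] z.08 unit [13.2 -0.3 80. ] [ 10. 128. 149.]
pred standoffs [[293.2, 184.3], [331.7, 190.7], [310.6, 198.9], [289.5, 198.9], [330.7, 205.8]]
297 [187, 181, 175, 167, 156, 155, 139, 120, 126, 159, 189, 164, 106, 105, 109, 102, 105, 111, 107, 103, 100, 122, 151, 153, 148] pred row for mid [199.7, 200.6]
303 [186, 188, 186, 188, 185, 182, 182, 184, 172, 145, 154, 188, 164, 103, 88, 82, 84, 94, 106, 135, 151, 145, 140, 134, 124] pred row for mid [200.6, 201.5]
322 [104, 105, 108, 135, 160, 161, 162, 161, 160, 160, 171, 183, 183, 181, 182, 157, 106, 103, 111, 113, 121, 133, 124, 111, 103] pred row for mid [204.1]
327 [105, 105, 106, 106, 109, 134, 160, 162, 162, 167, 174, 177, 182, 182, 186, 189, 158, 94, 87, 95, 109, 130, 140, 137, 129] pred row for mid [204.9]
```

The hexagon ray lands at unit (13.2, -0.3) against the expected (13, 0). The bracket edge rows match the prediction, so the unit pose is good to about 1 mm. I'll move over the gap.

```bash
python3 -m inch '[[0,12,-10,0,0,0,100],[-2,45,-15,0,0,0,100],[-4,85,-15,0,0,0,100],[-6,125,-15,0,0,0,100],[-9,165,-15,0,0,0,100],[-11,205,-15,0,0,0,100],[-13,245,-15,0,0,0,100],[-14,275,-15,0,0,0,100],[-14,291,-15,0,0,0,100],[-14,296,-15,0,0,0,100]]' && python3 -m inch '[[0,0,0,0,0,0,100],[0,0,0,0,0,0,100],[0,0,5,0,0,0,100],[0,0,10,0,0,0,100],[0,0,15,0,0,0,100],[0,0,20,0,0,0,100],[0,0,25,0,0,0,100],[0,0,30,0,0,0,100],[0,0,30,0,0,0,100],[0,0,30,0,0,0,100]]'; python3 - <<'E'
from h import *
go(UO+UR@[.019,0,.047])
E
```

```text
time: 10.35
position: [0.5486, -0.0541, 0.1562]
tool_rot: [[-0.986, 0.166, -0.0], [0.166, 0.986, 0.003], [0.001, 0.003, -1.0]]
ft_force: [-0.2, -0.5, -0.7]
finger_gap: 0.0853
time: 11.35
position: [0.5489, -0.0564, 0.1264]
tool_rot: [[-0.986, 0.169, 0.0], [0.169, 0.986, 0.002], [0.0, 0.002, -1.0]]
ft_force: [0.1, 0.7, 0.2]
finger_gap: 0.0855
shift mm [-0.5  0.5 79.4] rot [ 0.002 -0.    -0.   ] t 11.35 pos [ 0.5489 -0.0564  0.1264] unit [ 18.5  -0.7 126.4] F [0.1 0.7 0.2] gap 85.5
```

```bash
python3 -m inch '[[-0.5,0.7,6,0,0,0,100],[-0.5,0.7,14,0,0,0,100],[-0.5,0.7,22,0,0,0,100],[-0.5,0.7,30,0,0,0,100],[-0.5,0.7,38,0,0,0,100],[-0.5,0.7,45,0,0,0,100],[-0.5,0.7,50,0,0,0,100],[-0.5,0.7,50,0,0,0,100],[-0.5,0.7,50,0,0,0,100],[-0.5,0.7,50,0,0,0,100]]' && python3 -m inch '[[0,0,4,0,0,0,100],[0,0,8,0,0,0,100],[0,0,12,0,0,0,100],[0,0,16,0,0,0,100],[0,0,20,0,0,0,100],[0,0,24,0,0,0,100],[0,0,28,0,0,0,100],[0,0,29,0,0,0,100],[0,0,29,0,0,0,100],[0,0,29,0,0,0,100]]'; python3 - <<'E'
from h import *
go(UO+UR@[.019,0,.047]); s=snap('side','side4')
cv2.imwrite('pics/c4.png',cv2.resize(s['frame'][160:260,210:310],(600,600),interpolation=2)[:,:,::-1])
E
```

```text
time: 12.35
position: [0.5498, -0.0558, 0.0768]
tool_rot: [[-0.986, 0.169, 0.001], [0.169, 0.986, 0.002], [-0.001, 0.002, -1.0]]
ft_force: [-0.2, 0.6, 0.3]
finger_gap: 0.0851
time: 13.35
position: [0.5497, -0.0557, 0.0476]
tool_rot: [[-0.986, 0.169, 0.001], [0.169, 0.986, 0.002], [-0.0, 0.002, -1.0]]
ft_force: [0.5, 0.3, 0.7]
finger_gap: 0.086
shift mm [ 0.2 -0.1  0.6] rot [ 0.002  0.    -0.001] t 13.35 pos [ 0.5497 -0.0557  0.0476] unit [19.2  0.1 47.6] F [0.5 0.3 0.7] gap 86.0
```

View pics/c4.png

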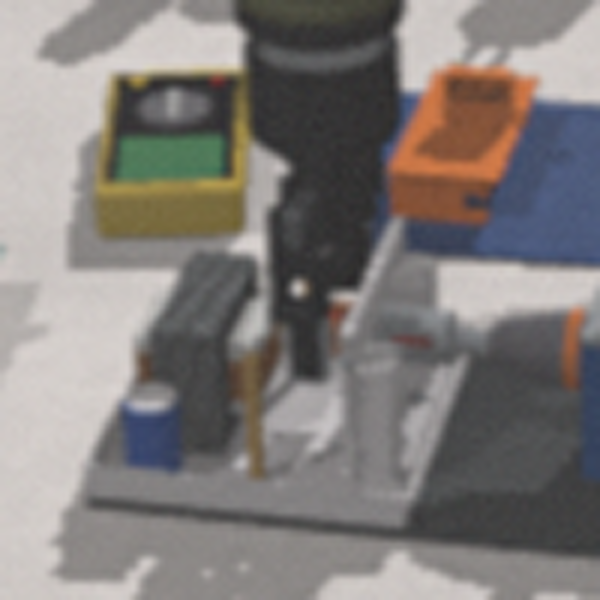

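The fingers stand in the gap at (305,340), clear of the bracket, transformer and standoff. The copper hexagon is visible at (340,312). Next I'll close on it.

```bash
python3 -m inch '[[0,0,0,0,0,0,60],[0,0,0,0,0,0,50],[0,0,0,0,0,0,40],[0,0,0,0,0,0,30],[0,0,0,0,0,0,20],[0,0,0,0,0,0,10],[0,0,0,0,0,0,0],[0,0,0,0,0,0,0],[0,0,0,0,0,0,0],[0,0,0,0,0,0,0]]' 80; python3 -c "
from h import *
go(UO+UR@[.019,0,.047]); print(telemetry.observe()['moment'])"; python3 -m inch '[[0,0,0,0,0,0,0],[0,0,0,0,0,0,0],[0,0,0,0,0,0,0],[0,0,0,0,0,0,0],[0,0,0,0,0,0,0],[0,0,0,0,0,0,0],[0,0,0,0,0,0,0],[0,0,0,0,0,0,0],[0,0,0,0,0,0,0],[0,0,0,0,0,0,0]]';  python3 -c "
from h import *
go(UO+UR@[.019,0,.047]); print(telemetry.observe()['moment'])"
```

```text
time: 14.4
position: [0.5499, -0.0544, 0.048]
tool_rot: [[-0.986, 0.168, 0.001], [0.168, 0.986, 0.003], [-0.001, 0.003, -1.0]]
ft_force: [-1.1, 3.1, 5.4]
finger_gap: 0.0253
shift mm [ 0.1 -1.4  1. ] rot [0.003 0.001 0.001] t 14.4 pos [ 0.5499 -0.0544  0.048 ] unit [19.1  1.4 48. ] F [-1.1  3.1  5.4] gap 25.3
[ 0.89002039  0.18976365 -0.00640017]
time: 15.4
position: [0.5499, -0.0544, 0.048]
tool_rot: [[-0.986, 0.168, 0.001], [0.168, 0.986, 0.003], [-0.001, 0.003, -1.0]]
ft_force: [-1.2, 4.0, 5.0]
finger_gap: 0.0252
shift mm [ 0.2 -1.4  1. ] rot [0.003 0.001 0.001] t 15.4 pos [ 0.5499 -0.0544  0.048 ] unit [19.2  1.4 48. ] F [-1.2  4.   5. ] gap 25.2
[0.91919362 0.17345298 0.01330112]
```

The gap is steady at 25.2 mm, near the 27 mm flats (the 12 mm tab also read about 1 mm under). Now I'll check that nothing turns, compared with an earlier free-turning interval, and look once more.

```bash
python3 -c "
from h import *
snap('side','s5');snap('top','t5')"; python3 -m inch '[[0,0,0,0,0,0,0],[0,0,0,0,0,0,0],[0,0,0,0,0,0,0],[0,0,0,0,0,0,0],[0,0,0,0,0,0,0],[0,0,0,0,0,0,0],[0,0,0,0,0,0,0],[0,0,0,0,0,0,0],[0,0,0,0,0,0,0],[0,0,0,0,0,0,0]]'; python3 - <<'E'
from h import *
s=snap('side','s6'); t=snap('top','t6')
go(UO+UR@[.019,0,.047])
b=load('s5'); P=proj(s,[UO+UR@[.013,0,.066],UO+UR@[-.022,0,.066]]).round().astype(int)
D=cv2.absdiff(s['frame'],b['frame']).max(2)
for n,p in zip(('hex','socket'),P): print(n,p,'maxdiff',D[p[1]-6:p[1]+7,p[0]-6:p[0]+7].max(),'mean',D[p[1]-6:p[1]+7,p[0]-6:p[0]+7].mean().round(1),'noise',D.mean().round(1))
D0=cv2.absdiff(load('side3')['frame'],load('side2')['frame']).max(2); p=P[0]; print('free hex diff',D0[p[1]-6:p[1]+7,p[0]-6:p[0]+7].max(),D0[p[1]-6:p[1]+7,p[0]-6:p[0]+7].mean().round(1))
f=np.hstack([cv2.resize(s['frame'][170:250,220:310],(400,356),interpolation=2),cv2.resize(t['frame'][80:280,130:450],(400,250),interpolation=2)[:] if 0 else cv2.resize(t['frame'][80:280,225:450],(400,356),interpolation=2)])
cv2.imwrite('pics/c6.png',f[:,:,::-1])
# bystanders: compare with the start picture
t0=load('top0'); DT=cv2.absdiff(t['frame'],t0['frame']).max(2)
for n,(u,v) in dict(meter=(405,164),tray=(174,210),driver=(183,150)).items(): print(n,DT[v-25:v+25,u-25:u+25].mean().round(1))
E
```

```text
time: 16.5
position: [0.5499, -0.0544, 0.048]
tool_rot: [[-0.986, 0.168, 0.001], [0.168, 0.986, 0.003], [-0.001, 0.003, -1.0]]
ft_force: [-0.6, 3.8, 5.9]
finger_gap: 0.0251
shift mm [ 0.2 -1.5  1. ] rot [0.003 0.001 0.001] t 16.6 pos [ 0.5499 -0.0544  0.048 ] unit [19.2  1.4 48. ] F [-1.3  4.   5.8] gap 25.2
hex [267 215] maxdiff 7 mean 2.8 noise 2.3
socket [278 216] maxdiff 34 mean 5.2 noise 2.3
free hex diff 74 7.3
meter 11.8
tray 8.5
driver 27.2
```

View pics/c6.png

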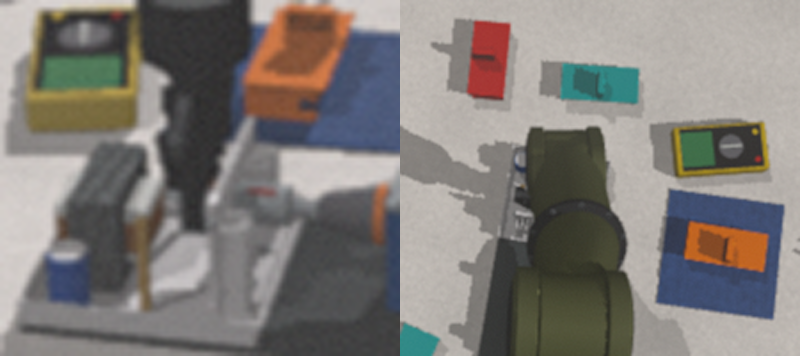

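The hexagon region is at noise level (7) while the socket still turns (34). The guard stands on the mat and the meter is in place. The screwdriver difference is probably the arm's shadow, so I'll check its handle centroid before handing in.

```bash
python3 - <<'E'
from h import *
for n in('top0','t6'):
    h=cv2.cvtColor(load(n)['frame'],cv2.COLOR_RGB2HSV); m=cv2.inRange(h,(0,140,50),(6,255,255))|cv2.inRange(h,(172,140,50),(180,255,255))
    for b in((165,110,210,160),(165,190,200,212)):
        q=cv2.moments(m[b[1]:b[3],b[0]:b[2]],True); print(n,q['m00'],b[0]+q['m10']/q['m00'],b[1]+q['m01']/q['m00'])
E
```

```text
top0 203.0 188.54187192118226 134.02955665024632
top0 219.0 182.54337899543378 201.3835616438356
t6 152.0 189.05263157894737 131.5
t6 219.0 182.54337899543378 201.3835616438356
```

The spool's centroid is unchanged. The screwdriver handle's mask only lost its shadowed end (203 to 152 px), and the arm was never near it. Handing in.

```bash
python3 -c "
from cell import ctrl
print(ctrl.sign_off())"
```

```text
the job is handed in; nothing more can be done
None
```

I pulled the orange guard straight up off the bracket and set it upright near the middle of the blue mat, then released it. I then reached into the gap and gripped the rectifier by its copper hexagon at 80 N. The job was handed in at about 16.6 s with the grip still held; the hand-in gives no verdict.

**Last checks:**
- **Grip:** The finger gap stayed at 25.2 mm for 2 s. That is nearest the 27 mm flats, since the 12 mm tab also read about 1 mm low. The grasp point is about 6 mm from the hexagon's centre.
- **Turning:** Between two pictures over a second apart, the hexagon area changed no more than noise, while the socket was still turning. The fingers hide part of the hexagon, so the steady gap is the stronger evidence.
- **Guard:** It stands on the mat, clear of the gripper.
- **Bystanders:** The spool had not moved and the meter looked in place.

**Checks that disagreed or were not made:**
- **Screwdriver:** Its handle measured 2.5 px off (about 7 mm). I put this down to the arm's shadow shrinking the visible part, since the arm was never near it.
- **Blue capacitor:** I did not measure it separately; the picture of the tray area changed little.
- **Side force:** About 4 N of sideways force remains on the wrist, from a centring error of about 1.4 mm.

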